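# Let the tilted bottle cradle down on its ratchet

### The job

Let the tilted bottle cradle down to the notch nearest the brass pointer: press the tail of the ratchet pawl down until it rests firmly but gently on the rubber-capped stop under it, hold it there while the cradle sinks on its own, then let go so that the pawl drops back into the toothed wheel and holds the cradle. Do not force the pawl hard onto the stop, do not touch the cradle or its bottle, and leave the things around it where they are.

Things in the scene. Friction and masses are not known exactly. Their poses are not given: they have to be found in the camera images.
- stand: Grey fixed bench stand: base plate 160 x 200 x 14 mm, upright plate (top 210 mm above the bench) behind the toothed wheel. Origin on the bench under the wheel, z up. Its x is the axle's direction (the wheel faces +x); the pawl's tail points to its +y, the bottle cradle to its -y. The axle is 150 mm up; the pawl's pivot is at (0, 65, 190) mm.
- cradle: Steel ratchet wheel (96 mm across, 20 teeth 8 mm deep) with an arm and a closed white bottle on it, turning as one. Origin on the axle, its -y axis out along the arm; level, its axes equal the stand's. A notch is 0.314 rad; held, it stands whole notches from level. It starts 2 to 4 notches above the pointer, held after that only by the pawl.
- cradle_end (a point): Centre of the end plate of the cradle's arm, 207 mm from the axle; axes as cradle. With the pawl clear, a damper lets the cradle sink at only 0.04 to 0.17 rad/s. When the pawl is dropped between two notches the cradle sinks on to the next lower notch and is caught there.
- index: Thin brass pointer (bar 7 mm high, 250 mm long, diamond tip) in front of the wheel on the same axle, clamped at the wanted angle. Origin on the axle, its -y axis along the bar, as for the cradle: the cradle is right when its arm is as nearly in line with this bar as the notches allow.
- index_tip (a point): Centre of the pointer's diamond tip, 238 mm from the axle; axes as index.
- pawl: Dark steel see-saw, 180 mm long: its nose hooks the wheel's top, its tail carries a pressing pad. Origin on the pivot, y along the tail; level when seated in a tooth gap. Pressing the tail lifts the nose; a spring brings it back. The nose clears the teeth with the pad 8 to 10 mm below rest. Pressing takes 1 to 4 N by the spring, up to 10 N while the loaded tooth grips the nose.
- pawl_pad (a point): Centre of the upper face of the pressing pad (36 mm along the axle's direction x 34 mm, 8 mm thick), 88 mm from the pivot, 198 mm above the bench at rest; free from above.
- stop_post: Fixed post, screw and soft rubber cap (15 mm wide) under the tail, 55 mm from the pivot. Origin on the bench. The screw is set by hand: the cap is met with the pad anywhere from 11 to 29 mm below rest, and must be felt. The cap yields 1 mm per 12 N, felt at the pad as 5 N per mm on top of the spring. 3 to 10 N on the cap is a good hold; over 20 N (12 N at the pad) harms it.
- tube_rack: Orange tube rack 100 x 200 x 48 mm, bystander; origin at the centre of its underside.
- wash_bottle: White bottle, 66 mm across, 170 mm high, bystander; origin at the centre of its underside.
- tip_box: Blue box 120 x 85 x 55 mm, bystander; origin at the centre of its underside.
Mind the look-alikes: they are no part of the job. Leave any red look-alike of the stop_post alone.

How it is judged:
By the outcome, as a careful person would: the job done as asked, in the order asked, and still so for the second after the job is handed in, with the robot touching nothing.
It also fails if it takes over 67 s, if anything falls off the work surface, if the arm or the gripper's body presses on something with over 40 N, if the wrist force passes 120 N, or if a joint passes its speed limit or range.

### The arm

A 7-joint arm with a two-finger parallel gripper is mounted at the origin on the work surface. World frame = base frame: x ahead of the robot, y to its left, z up, the work surface at z = 0. Lengths are in m, angles in rad, forces in N, time in s.
With the tool pointing down it reaches from about 0.35 to 0.9 m from the base axis. Payload 8.1 kg.
Tool frame: the origin (TCP) lies on the centre line of the jaws, within the pads' length; the fingertips stand 14 mm ahead of it and the grasp point (between the pads) lies 5 mm behind it; z points along the fingers, y is the direction in which the jaws open and shut (so a half turn about z gives the same grasp; the last joint's range is limited). The gripper opens to 92 mm and grips with 3 to 60 N. Pads are 19 mm wide; open, the fingers measure 130 mm over their backs; the gripper's body (75 mm by 190 mm) begins 47 mm behind the grasp point.
Start: joints at [-1.235, 0.434, 0.025, 1.573, -0.012, 1.134, -0.075], TCP at [0.266, 0.566, 0.241] pointing down, gripper open.
Joint ranges: [-2.62, 2.62], [-0.44, 2.09], [-1.27, 1.32], [0.08, 2.57], [-1.32, 4.46], [0.12, 2], [-2.74, 2.74]. Speed limits (rad/s): [2.22, 2.22, 3.01, 3.01, 3.14, 3.14, 3.14].

### API

Orientations are given as a rotation vector (axis times angle).
In Python, from cell import arm, optics gives the robot as it stands.
- The arm moves only by the shell command python3 -m creep 'ROWS' [FORCE]. ROWS is JSON, a list of rows, each an object with "translation": the shift along the tool's x, y, z in m, a list of three; "rot": the turn, a rotation vector about the tool's x, y, z in degrees, a list of three; "jaw": the finger opening in m, from 0 to 0.0918. In form: [{"translation": [x, y, z], "rot": [wx, wy, wz], "jaw": jaw}, ...]. A call has 1 to 12 rows; each row shifts and turns the commanded pose from where the row before left it, along the tool's axes as they then stand; what a row does not reach is not made up. A row lasts 1/12 s, in which the tool goes at most 41.7 mm and 7.16 degrees, less where a joint would pass 70% of its speed; a pose out of reach is approached as far as the arm can. A call is refused whole if a number of a shift passes 0.0417 or a number of a turn 7.16, either way. A call with a gripper value outside its range is refused whole. The fingers move at their own pace and stop on an object; FORCE is the grip in N (left out, the last holds). Time passes only in rows, so rows that do not move let the fingers close. It gives the time, the measured TCP pose, the force and the opening at its end, in the units of the state.
- arm.observe(): the state, without advancing time (a new reading comes with each control period).
- optics.get_image(name): name is "scene" or "side" or "wrist"; returns the picture (480x640x3 uint8, red, green, blue); there is no depth.
- optics.camera_info(name): a dict with "fx", "fy", "cx", "cy" (pixels), "k1" (the pictures are not rectified: a ray, as slopes to the right and down, at radius r is drawn at 1 + k1 r^2 times it, then the intrinsics apply), "R" (3x3) and "t" (3): a world point X has camera coordinates R X + t. Camera axes: x right, y down, z forward; pixel columns grow to the right and rows downward; lengths in m; the calibration is good to about 2 mm. A picture is of the moment at which its call begins: read the wrist's pose just before it. camera_info takes no time and is no camera call; for the wrist camera it gives the pose at the moment of the call.
- arm.sign_off(): hands the job in, once; it reports no verdict.
Trained networks look in the newest picture that a camera, given by its name, has taken for a name from the list of things; names that differ only in an ending like _2 or _b are one class to them, and where a whole thing is asked for, a point or a joint stands for the part that bears it (a point fixed in the world has none). Each returns a list of dicts, best first, with "score" (0 to 1); they miss things now and then, are a little off and sometimes report something else, mostly with a low value. They report only what shows in the picture. A call takes as long as a camera call. They do not tell look-alikes from the thing itself.
- optics.boxes_of(camera, thing): "location" ([column, row] in pixels, amid what is visible of it).
- optics.pinpoint(camera, thing): "location" ([column, row] in pixels: a listed point, or the origin of a listed thing).
The state is a dict: "clock": time; "joints": joint angles; "dq": joint speeds; "joint_efforts": joint torques, N m; "position": TCP position; "ee_rot": TCP orientation; "force": force on the tool from outside, world axes, zero at the start; "ft_torque": the same for the moment, N m; "width": opening from 0.0 (shut) to 1.0 (fully open).
Only numpy, scipy, OpenCV 4.12 (cv2) and the standard library are available. Lean on these libraries where they do the work, as an engineer would, in place of code of your own. Each camera call takes 0.05 s, during which the arm holds its last target.

## Working session

There is one attempt and no reset: what is moved stays moved. The work goes in short steps, Python scripts to look and compute and a shell command to move; the robot and the scene stay as the last step left them, time stands still between calls to the robot, and variables do not carry over. Pictures are saved under pics/ and viewed, and the job is handed in when it is done.

```bash
ls; mkdir -p pics; python3 - <<'E'
from cell import arm, optics
import cv2
s=arm.observe(); print(s)
for n in ("scene","side","wrist"):
    im=optics.get_image(n); cv2.imwrite(f"pics/{n}0.png",im[:,:,::-1])
    c=optics.camera_info(n); print(n,c)
print(arm.observe()['clock'])
E
```

```text
pics
{'clock': 0.0, 'joints': array([-1.23460265,  0.43522108,  0.02495266,  1.57413393, -0.01162547,
        1.13401202, -0.07511723]), 'dq': array([ 1.86795883e-05, -9.65814363e-04, -6.35326284e-05,  5.47266427e-04,
       -1.02464084e-04, -1.22015926e-03, -7.18988691e-04]), 'joint_efforts': array([-1.73018457e-04, -6.67854738e+01,  9.85154249e-01, -3.14463186e+01,
       -6.04705280e-02,  4.28358524e-02,  1.72193131e-04]), 'position': array([0.2653444 , 0.56530667, 0.23993166]), 'ee_rot': array([-6.83808936e-01, -3.06602190e+00,  2.53120930e-03]), 'force': array([ 0.40194564, -0.04735845, -0.556003  ]), 'ft_torque': array([ 0.01097063, -0.02931632, -0.00387973]), 'width': 0.9987960522061913}
scene {'fx': 532.0589009825546, 'fy': 532.0589009825546, 'cx': 313.8487983696935, 'cy': 240.14975148852307, 'k1': -0.014178302621699041, 'R': array([[-0.32242471,  0.94652464,  0.01155066],
       [ 0.82856855,  0.28810253, -0.48007406],
       [-0.4577297 , -0.14521723, -0.87715192]]), 't': array([ 0.19117322, -0.38839523,  1.60287111])}
side {'fx': 466.8238117660202, 'fy': 466.8238117660202, 'cx': 322.1686523910862, 'cy': 229.64934690610124, 'k1': 0.008817936098669486, 'R': array([[ 0.99547898, -0.09482205, -0.00551256],
       [-0.07559358, -0.75579793, -0.65042686],
       [ 0.05750843,  0.64790298, -0.75954889]]), 't': array([-0.52839549,  0.11671277,  1.16434909])}
wrist {'fx': 339.96729596029866, 'fy': 339.96729596029866, 'cx': 317.9998208880812, 'cy': 240.4841175478332, 'k1': -0.014076867223890418, 'R': array([[ 4.25111089e-01,  9.05141093e-01, -4.05297997e-04],
       [ 8.70012839e-01, -4.08489039e-01,  2.76069494e-01],
       [ 2.49716284e-01, -1.17712818e-01, -9.61137592e-01]]), 't': array([-0.62428935, -0.0341292 ,  0.38884214])}
0.15
```

View pics/scene0.png

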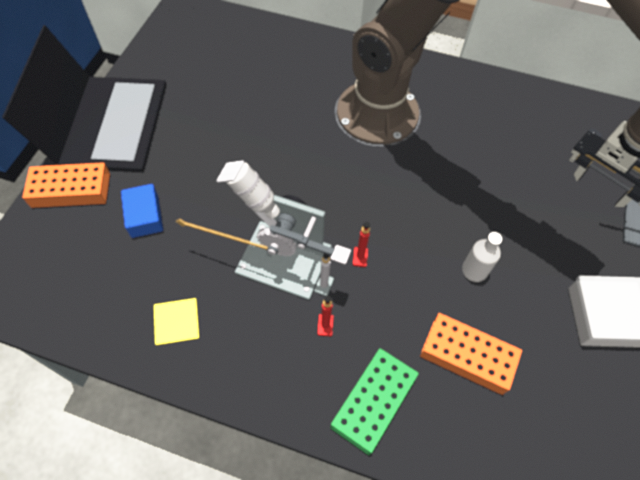

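View pics/side0.png

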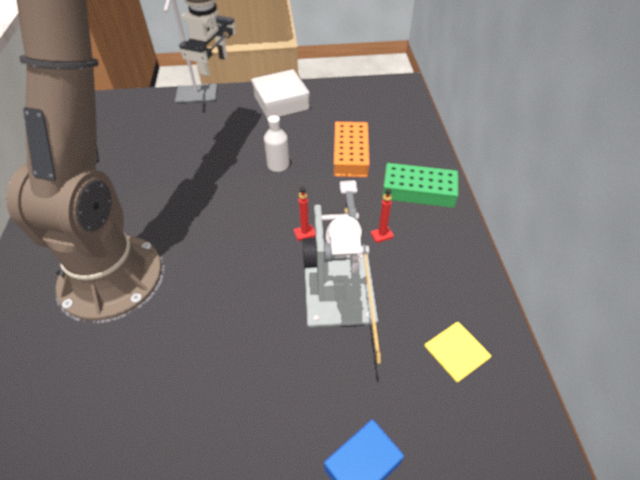

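View pics/wrist0.png

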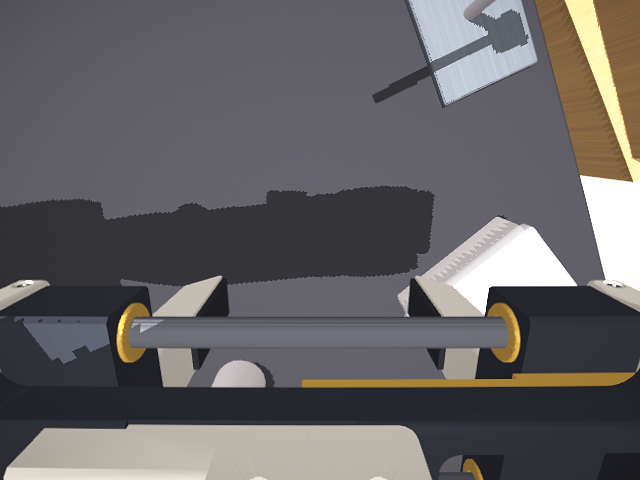

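```bash
python3 - <<'E'
from cell import arm, optics
for n in ("scene","side"):
  for th in ("pawl_pad","pawl","cradle_end","cradle","index_tip","stop_post","stand"):
    r=optics.pinpoint(n,th); print(n,th,[(round(d['score'],2),[round(float(x),1) for x in d['location']]) for d in r[:4]])
print(arm.observe()['clock'])
E
```

```text
scene pawl_pad [(0.74, [341.1, 251.4])]
scene pawl [(0.86, [298.9, 239.3])]
scene cradle_end [(0.75, [223.5, 173.1]), (0.73, [343.3, 252.6])]
scene cradle [(0.68, [277.1, 238.5])]
scene index_tip [(0.53, [182.5, 220.4]), (0.43, [144.8, 216.1])]
scene stop_post [(0.85, [323.2, 284.8]), (0.75, [277.1, 242.2]), (0.59, [364.8, 258.8]), (0.56, [326.8, 326.2])]
scene stand []
side pawl_pad [(0.71, [354.5, 253.8]), (0.7, [375.6, 353.0]), (0.62, [348.9, 185.2]), (0.5, [354.7, 246.5])]
side pawl [(0.63, [352.1, 216.1]), (0.55, [349.8, 289.8])]
side cradle_end [(0.66, [347.4, 244.5])]
side cradle [(0.86, [353.8, 247.4])]
side index_tip [(0.81, [377.4, 354.1])]
side stop_post [(0.92, [381.8, 235.7]), (0.8, [306.9, 232.6]), (0.26, [359.8, 462.9])]
side stand [(0.68, [348.6, 290.1])]
0.85
```

The scene picture shows the stand near (285,245), the white pressing pad at (341,254), the grey stop post under the tail at (325,275), and red look-alike posts at (362,245) and (326,318). The bottle cradle is raised at (245,185) and the pointer tip is at (181,221). Next I'll triangulate these and take close crops.

```bash
cat > h.py <<'E'
import numpy as np, cv2
from cell import arm, optics
from scipy.spatial.transform import Rotation as Rn
def ray(cam,px):
    c=optics.camera_info(cam); u=np.array([(px[0]-c['cx'])/c['fx'],(px[1]-c['cy'])/c['fy']])
    v=u.copy()
    for _ in range(20): v=u/(1+c['k1']*(v@v))
    R=np.array(c['R']);t=np.array(c['t'])
    d=R.T@np.array([*v,1]); return -R.T@t,d/np.linalg.norm(d)
def proj(cam,X):
    c=optics.camera_info(cam); p=np.array(c['R'])@np.array(X)+c['t']; v=p[:2]/p[2]; v=v*(1+c['k1']*(v@v))
    return np.array([c['fx']*v[0]+c['cx'],c['fy']*v[1]+c['cy']])
def tri(obs):
    A=0;b=0
    for cam,px in obs:
        o,d=ray(cam,px); P=np.eye(3)-np.outer(d,d); A=A+P; b=b+P@o
    X=np.linalg.solve(A,b); return X,[np.round(proj(c,X)-p,1) for c,p in obs]
def atz(cam,px,z):
    o,d=ray(cam,px); return o+d*(z-o[2])/d[2]
E
python3 - <<'E'
from h import *
for n,a,b in (("pad",(341.1,251.4),(348.9,185.2)),("pawl",(298.9,239.3),(352.1,216.1)),("tip",(182.5,220.4),(377.4,354.1)),("cend",(223.5,173.1),(347.4,244.5)),("cradle",(277.1,238.5),(353.8,247.4))):
    X,r=tri([("scene",a),("side",b)]); print(n,X.round(4),r)
print("pad z .198",atz("scene",(341.1,253),.198),atz("side",(348.9,187),.198))
a=cv2.imread("pics/scene0.png")[140:340,160:400]; cv2.imwrite("pics/c1.png",cv2.resize(a,None,fx=3,fy=3,interpolation=cv2.INTER_CUBIC))
a=cv2.imread("pics/side0.png")[170:370,270:430]; cv2.imwrite("pics/c2.png",cv2.resize(a,None,fx=3,fy=3,interpolation=cv2.INTER_CUBIC))
E
```

```text
pad [0.5974 0.0587 0.2027] [array([-1. ,  0.9]), array([-1. , -0.7])]
pawl [ 0.5943 -0.0365  0.1985] [array([-0.,  0.]), array([-0., -0.])]
tip [ 0.6035 -0.329   0.13  ] [array([-0.8,  0.5]), array([-1.1, -0.6])]
cend [ 0.5584 -0.2114  0.3188] [array([ 0.7, -0.6]), array([0.9, 0.5])]
cradle [ 0.5905 -0.0922  0.16  ] [array([-0.6,  0.5]), array([-0.7, -0.4])]
pad z .198 [0.5958317  0.06067909 0.198     ] [0.59949605 0.05510403 0.198     ]
```

View pics/c1.png

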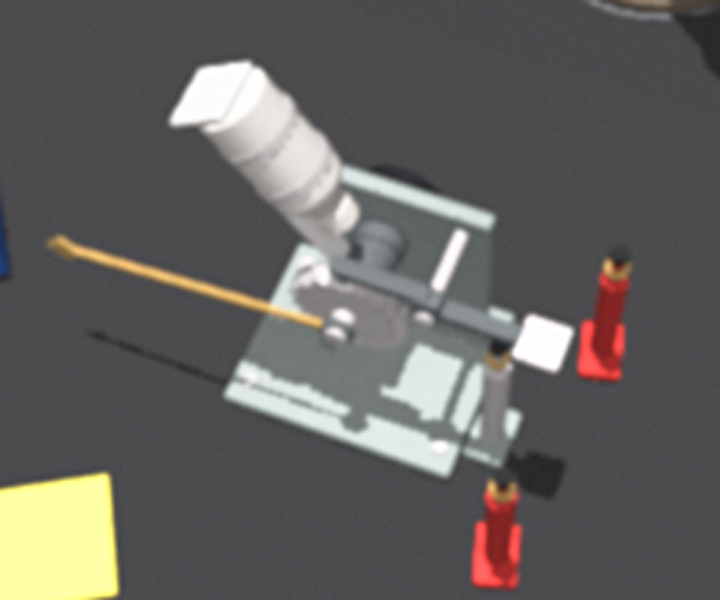

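View pics/c2.png

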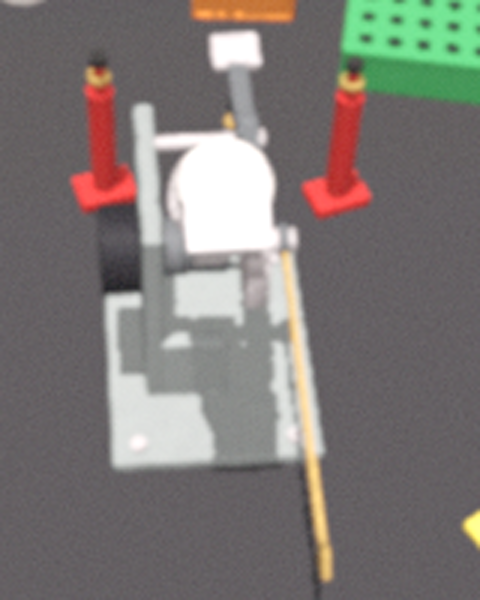

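```bash
python3 - <<'E'
from h import *
c1=lambda x,y:(160+x/3-.33,140+y/3-.33); c2=lambda x,y:(270+x/3-.33,170+y/3-.33)
P={}
for n,a,b in (("pad",(542,343),(236,50)),("knob",(340,325),(288,238)),("tip",(62,245),(325,562)),("cend",(212,95),(232,215)),("baseLcorner",(232,395),(322,455)),("basefar",(340,168),(113,465)),("redA",(600,366),(336,200)),("redAtop",(617,255),(352,65)),("redBtop",(500,485),(352,65)),("redCtop",(617,255),(98,60))):
    X,r=tri([("scene",c1(*a)),("side",c2(*b))]); print(n,X.round(4),r); P[n]=X
d=P["tip"]-P["knob"]; print("index ang",np.arctan2(d[2],-d[1]),np.linalg.norm(d), np.arctan2(P["tip"][2]-.15,-(P["tip"][1]-P["knob"][1])))
b=P["basefar"]-P["baseLcorner"]; print("base x dir",b)
s=arm.observe(); print(Rn.from_rotvec(s['ee_rot']).as_matrix().round(3))
for i in range(6):
  optics.get_image("side"); print(arm.observe()['force'].round(2))
# wash bottle
print(optics.pinpoint("scene","wash_bottle")[:2],atz("scene",(481,275),0))
E
```

```text
pad [0.5984 0.0595 0.1964] [array([-0.2,  0.2]), array([-0.2, -0.1])]
knob [ 0.6153 -0.0942  0.155 ] [array([-1.1,  1. ]), array([-1.3, -0.8])]
tip [ 0.605  -0.3339  0.1264] [array([-0.5,  0.3]), array([-0.6, -0.3])]
cend [ 0.5548 -0.2014  0.3196] [array([-1.1,  0.9]), array([-1.4, -0.9])]
baseLcorner [ 0.6361 -0.1916  0.0072] [array([-1. ,  0.8]), array([-1.2, -0.7])]
basefar [ 0.4524 -0.1881  0.0543] [array([-10.3,   8.2]), array([-12.7,  -8.9])]
redA [0.6219 0.0516 0.0975] [array([-28.2,  19.7]), array([-25.2, -19.9])]
redAtop [0.6201 0.05   0.2575] [array([-31.1,  23.4]), array([-27.6, -22.7])]
redBtop [0.6965 0.0635 0.164 ] [array([ 1. , -0.9]), array([1. , 0.6])]
redCtop [0.4923 0.0882 0.1674] [array([ 0., -0.]), array([0., 0.])]
index ang -0.1187478300704615 0.24153397944472005 -0.09807284627452122
base x dir [-0.18375215  0.00342662  0.04711687]
[[-0.905  0.425  0.   ]
 [ 0.425  0.905  0.   ]
 [ 0.     0.    -1.   ]]
[-0.49 -0.74  0.01]
[-0.78  0.27  0.3 ]
[0.53 0.79 0.13]
[-0.84  0.13  0.45]
[ 0.09  0.48 -0.11]
[ 0.05 -0.85  0.08]
[{'location': [475.3, 271.0], 'score': 0.73}] [0.43811846 0.39435932 0.        ]
```

Candidates for the pressing pad: the white pad at the tail's end, (341,254) in scene and (349,187) in side. The white bottle's end plate at (230,171) and the red posts at (362,245) and (326,318) are not it. The crop shows the pad sitting on the dark pawl beside the grey stop post, so I choose it: (0.598, 0.060, 0.198). The pointer is about -0.10 rad and the cradle about +0.94 (3 notches), so the target is the level notch.

First move: turn the tool so the fingers lie along x, and close them.

```bash
python3 -m creep '[{"translation":[0,0,-0.004],"rot":[0,0,7.1],"jaw":0},{"translation":[0,0,-0.004],"rot":[0,0,7.1],"jaw":0},{"translation":[0,0,-0.004],"rot":[0,0,7.1],"jaw":0},{"translation":[0,0,-0.004],"rot":[0,0,7.1],"jaw":0},{"translation":[0,0,-0.004],"rot":[0,0,7.1],"jaw":0},{"translation":[0,0,-0.004],"rot":[0,0,7.1],"jaw":0},{"translation":[0,0,-0.004],"rot":[0,0,7.1],"jaw":0},{"translation":[0,0,-0.004],"rot":[0,0,7.1],"jaw":0},{"translation":[0,0,0],"rot":[0,0,7.1],"jaw":0},{"translation":[0,0,0],"rot":[0,0,0.9],"jaw":0}]' 10; python3 -c "
from h import *
s=arm.observe();print(s['clock'],s['position'],Rn.from_rotvec(s['ee_rot']).as_matrix().round(3),s['joints'].round(2),s['width'])"
```

```text
clock: 2.03
position: [0.2655, 0.566, 0.273]
ee_rot: [-2.227, -2.216, -0.001]
force: [0.1, 0.2, -0.3]
width: 0.326
2.0333 [0.26547464 0.565979   0.27297491] [[ 0.005  1.     0.   ]
 [ 1.    -0.005  0.   ]
 [ 0.     0.    -1.   ]] [-1.41  0.41  0.28  1.54 -0.12  1.2  -1.11] 0.32644698079081325
```

```bash
python3 -m creep '[{"translation":[-0.025,0.0166,0],"rot":[0,0,0],"jaw":0},{"translation":[-0.025,0.0166,0],"rot":[0,0,0],"jaw":0},{"translation":[-0.025,0.0166,0],"rot":[0,0,0],"jaw":0},{"translation":[-0.025,0.0166,0],"rot":[0,0,0],"jaw":0},{"translation":[-0.025,0.0166,0],"rot":[0,0,0],"jaw":0},{"translation":[-0.025,0.0166,0],"rot":[0,0,0],"jaw":0},{"translation":[-0.025,0.0166,0],"rot":[0,0,0],"jaw":0},{"translation":[-0.025,0.0166,0],"rot":[0,0,0],"jaw":0},{"translation":[-0.025,0.0166,0],"rot":[0,0,0],"jaw":0},{"translation":[-0.025,0.0166,0],"rot":[0,0,0],"jaw":0},{"translation":[-0.025,0.0166,0],"rot":[0,0,0],"jaw":0},{"translation":[-0.025,0.0166,0],"rot":[0,0,0],"jaw":0}]' && python3 -m creep '[{"translation":[-0.025,0.0166,0],"rot":[0,0,0],"jaw":0},{"translation":[-0.025,0.0166,0],"rot":[0,0,0],"jaw":0},{"translation":[-0.025,0.0166,0],"rot":[0,0,0],"jaw":0},{"translation":[-0.025,0.0166,0],"rot":[0,0,0],"jaw":0},{"translation":[-0.025,0.0166,0],"rot":[0,0,0],"jaw":0},{"translation":[-0.025,0.0166,0],"rot":[0,0,0],"jaw":0},{"translation":[-0.02,0.0166,0],"rot":[0,0,0],"jaw":0},{"translation":[-0.01,0.008,0],"rot":[0,0,0],"jaw":0},{"translation":[0,0,0],"rot":[0,0,0],"jaw":0}]'; python3 - <<'E'
from h import *
s=arm.observe();print(s['clock'],s['position'],Rn.from_rotvec(s['ee_rot']).as_matrix().round(3),s['joints'].round(2),s['width'],s['force'])
for n in ("scene","side","wrist"):
    im=optics.get_image(n); cv2.imwrite(f"pics/{n}1.png",im[:,:,::-1])
    print(n,proj(n,[.598,.0595,.198]))
E
```

```text
clock: 3.03
position: [0.4656, 0.2646, 0.2728]
ee_rot: [2.216, 2.227, 0.0]
force: [0.7, 0.8, -1.1]
width: 0.007
clock: 3.78
position: [0.5907, 0.0827, 0.2726]
ee_rot: [2.221, 2.219, -0.001]
force: [0.2, 0.4, -0.7]
width: 0.004
3.7833 [0.59071681 0.08274544 0.27262154] [[ 0.001  1.     0.001]
 [ 1.    -0.001 -0.002]
 [-0.002  0.001 -1.   ]] [-0.58  0.38  0.49  1.63 -0.19  1.18 -0.04] 0.004217995502999616 [ 0.17324619  0.41941647 -0.66381072]
scene [340.27747124 253.68509473]
side [348.01337027 185.72970308]
wrist [331.40910278 295.75021724]
```

View pics/wrist1.png

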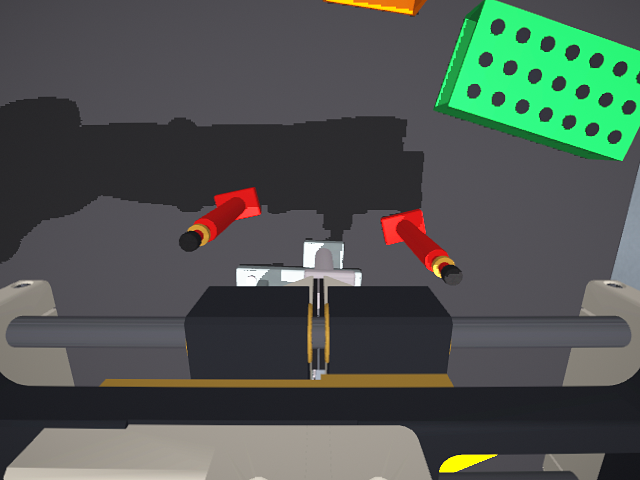

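View pics/scene1.png

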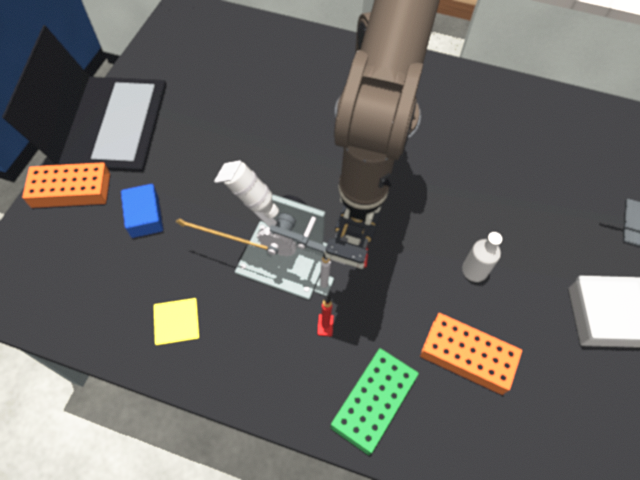

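View pics/side1.png

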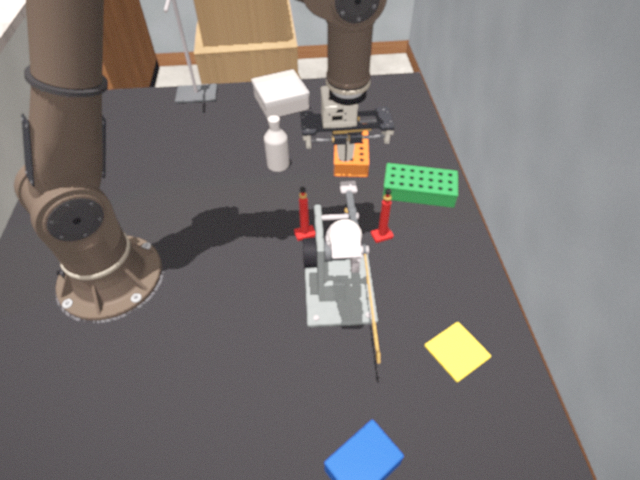

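Side shows the closed fingers at (345,155), just beyond the white pad at (348,187). The wrist view shows the two red posts on either side of the body and well below it. I'll centre over the pad and come down to about 10 mm above it.

```bash
python3 -m creep '[{"translation":[-0.008,0.004,0.005],"rot":[0,0,0],"jaw":0},{"translation":[-0.011,0.003,0.010],"rot":[0,0,0],"jaw":0},{"translation":[0,0,0.015],"rot":[0,0,0],"jaw":0},{"translation":[0,0,0.012],"rot":[0,0,0],"jaw":0},{"translation":[0,0,0.008],"rot":[0,0,0],"jaw":0},{"translation":[0,0,0],"rot":[0,0,0],"jaw":0},{"translation":[0,0,0],"rot":[0,0,0],"jaw":0}]'; python3 - <<'E'
from h import *
for n in ("scene","side","wrist"):
    im=optics.get_image(n); cv2.imwrite(f"pics/{n}2.png",im[:,:,::-1])
    s=arm.observe(); print(s['clock'],s['position'].round(4),s['force'].round(2))
a=cv2.imread("pics/scene2.png")[190:310,270:410]; b=cv2.imread("pics/side2.png")[110:230,270:430]
cv2.imwrite("pics/c3.png",np.hstack([cv2.resize(a,(400,343)),cv2.resize(b,(400,300))[:].copy() if 0 else cv2.resize(b,(400,343))]))
E
```

```text
clock: 4.52
position: [0.5961, 0.0669, 0.2223]
ee_rot: [-2.22, -2.222, 0.001]
force: [0.2, -0.2, 0.4]
width: 0.01
4.5667 [0.5966 0.067  0.2229] [0.82 0.5  0.52]
4.6167 [0.5968 0.0671 0.2233] [ 0.75 -0.33 -0.14]
4.6667 [0.5969 0.0671 0.2234] [-0.07 -0.15 -0.07]
```

View pics/c3.png

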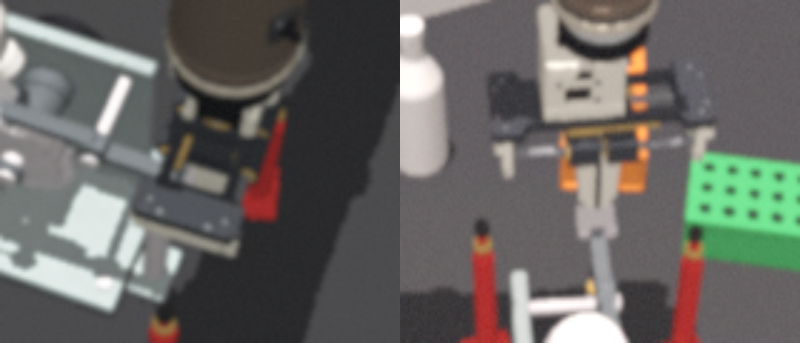

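Side shows the finger pair at about (389,182), right over the pad at (389,187). I'll shift slightly toward the pad centre and go down until contact.

```bash
cat > rd.py <<'E'
from cell import arm,optics
import sys
s=arm.observe(); print(round(s['clock'],2),s['position'].round(4),s['force'].round(2))
thr=float(sys.argv[1]) if len(sys.argv)>1 else 99
sys.exit(1 if s['force'][2]>thr else 0)
E
python3 -m creep '[{"translation":[-0.003,0.001,0.003],"rot":[0,0,0],"jaw":0},{"translation":[0,0,0.003],"rot":[0,0,0],"jaw":0},{"translation":[0,0,0.002],"rot":[0,0,0],"jaw":0},{"translation":[0,0,0],"rot":[0,0,0],"jaw":0}]' >/dev/null; python3 rd.py 3 && python3 -m creep '[{"translation":[0,0,0.001],"rot":[0,0,0],"jaw":0},{"translation":[0,0,0.001],"rot":[0,0,0],"jaw":0}]' >/dev/null; python3 rd.py 3 && python3 -m creep '[{"translation":[0,0,0.001],"rot":[0,0,0],"jaw":0},{"translation":[0,0,0.001],"rot":[0,0,0],"jaw":0}]' >/dev/null; python3 rd.py
```

```text
5.0 [0.5971 0.064  0.2142] [0.35 0.39 1.05]
5.17 [0.5975 0.0642 0.2127] [0.03 0.97 0.68]
5.33 [0.5976 0.0643 0.2112] [-1.55  1.28  6.49]
```

Contact was felt at TCP z of about 0.212. I'll press on through the gripped range in 1 mm rows.

```bash

python3 -m creep '[{"translation":[0,0,0.001],"rot":[0,0,0],"jaw":0},{"translation":[0,0,0.001],"rot":[0,0,0],"jaw":0}]' >/dev/null; python3 rd.py 11.5 && python3 -m creep '[{"translation":[0,0,0.001],"rot":[0,0,0],"jaw":0},{"translation":[0,0,0.001],"rot":[0,0,0],"jaw":0}]' >/dev/null; python3 rd.py 11.5 && python3 -m creep '[{"translation":[0,0,0.001],"rot":[0,0,0],"jaw":0},{"translation":[0,0,0.001],"rot":[0,0,0],"jaw":0}]' >/dev/null; python3 rd.py 11.5
```

```text
5.5 [0.5976 0.0644 0.2094] [-2.26  0.66  5.83]
5.67 [0.5976 0.0644 0.2074] [-1.86  0.87  5.65]
5.83 [0.5976 0.0645 0.2053] [-1.75  1.4   5.94]
```

```bash

python3 -m creep '[{"translation":[0,0,0.001],"rot":[0,0,0],"jaw":0},{"translation":[0,0,0.001],"rot":[0,0,0],"jaw":0}]' >/dev/null; python3 rd.py 10 && python3 -m creep '[{"translation":[0,0,0.0005],"rot":[0,0,0],"jaw":0},{"translation":[0,0,0.0005],"rot":[0,0,0],"jaw":0}]' >/dev/null; python3 rd.py 10 && python3 -m creep '[{"translation":[0,0,0.0005],"rot":[0,0,0],"jaw":0},{"translation":[0,0,0.0005],"rot":[0,0,0],"jaw":0}]' >/dev/null; python3 rd.py 10
```

```text
6.0 [0.5977 0.0645 0.2033] [-1.69  1.32  4.42]
6.17 [0.5976 0.0644 0.2019] [-0.71  0.78  2.34]
6.33 [0.5976 0.0643 0.2008] [0.71 1.46 2.29]
```

The nose has cleared: force fell to the spring's 2.3 N at about 10 mm. Now I'll feel for the stop at 0.5 mm per row, halting on a rise.

```bash

python3 -m creep '[{"translation":[0,0,0.0005],"rot":[0,0,0],"jaw":0},{"translation":[0,0,0.0005],"rot":[0,0,0],"jaw":0}]' >/dev/null; python3 rd.py 4 && python3 -m creep '[{"translation":[0,0,0.0005],"rot":[0,0,0],"jaw":0},{"translation":[0,0,0.0005],"rot":[0,0,0],"jaw":0}]' >/dev/null; python3 rd.py 4 && python3 -m creep '[{"translation":[0,0,0.0005],"rot":[0,0,0],"jaw":0},{"translation":[0,0,0.0005],"rot":[0,0,0],"jaw":0}]' >/dev/null; python3 rd.py 4 && python3 -m creep '[{"translation":[0,0,0.0005],"rot":[0,0,0],"jaw":0},{"translation":[0,0,0.0005],"rot":[0,0,0],"jaw":0}]' >/dev/null; python3 rd.py 4
```

```text
6.5 [0.5976 0.0643 0.1997] [0.13 2.2  2.76]
6.67 [0.5975 0.0642 0.1987] [0.45 2.55 2.37]
6.83 [0.5975 0.0641 0.1977] [0.13 1.54 2.19]
7.0 [0.5975 0.0641 0.1967] [0.8  1.84 2.09]
```

```bash

python3 -m creep '[{"translation":[0,0,0.0005],"rot":[0,0,0],"jaw":0},{"translation":[0,0,0.0005],"rot":[0,0,0],"jaw":0}]' >/dev/null; python3 rd.py 4 && python3 -m creep '[{"translation":[0,0,0.0005],"rot":[0,0,0],"jaw":0},{"translation":[0,0,0.0005],"rot":[0,0,0],"jaw":0}]' >/dev/null; python3 rd.py 4 && python3 -m creep '[{"translation":[0,0,0.0005],"rot":[0,0,0],"jaw":0},{"translation":[0,0,0.0005],"rot":[0,0,0],"jaw":0}]' >/dev/null; python3 rd.py 4 && python3 -m creep '[{"translation":[0,0,0.0005],"rot":[0,0,0],"jaw":0},{"translation":[0,0,0.0005],"rot":[0,0,0],"jaw":0}]' >/dev/null; python3 rd.py 4; python3 -c "
from h import *
im=optics.get_image('side');cv2.imwrite('pics/s3.png',im[150:300,270:430,::-1].repeat(3,0).repeat(3,1))
print(optics.pinpoint('side','cradle_end')[:2],optics.pinpoint('scene','cradle_end')[:0]);optics.get_image('scene');print(optics.pinpoint('scene','cradle_end')[:2]);print(arm.observe()['clock'],arm.observe()['position'],arm.observe()['force'])"
```

```text
7.17 [0.5975 0.064  0.1957] [0.32 1.71 2.25]
7.33 [0.5975 0.0639 0.1947] [0.92 0.05 2.14]
7.5 [0.5975 0.0639 0.1937] [1.17 0.45 2.8 ]
7.67 [0.5975 0.0638 0.1927] [ 0.45 -0.03  3.01]
[{'location': [344.6, 259.0], 'score': 0.77}] []
[{'location': [218.4, 176.9], 'score': 0.93}]
7.9167 [0.59745854 0.06389814 0.19277656] [0.70125301 0.25000333 2.00291197]
```

```bash
python3 - <<'E'
from h import *
from scipy.optimize import least_squares
a={"scene":(218.4,176.9),"side":(344.6,259.0)}
def ang(a):
    X,r=tri([(k,v) for k,v in a.items()]); 
    return X.round(4),np.arctan2(X[2]-.15,-(X[1]+.0935)),r
print(ang(a)); print(ang({"scene":(223.5,173.1),"side":(347.4,244.5)}))
E
python3 -m creep '[{"translation":[0,0,0.0005],"rot":[0,0,0],"jaw":0},{"translation":[0,0,0.0005],"rot":[0,0,0],"jaw":0}]' >/dev/null; python3 rd.py 4 && python3 -m creep '[{"translation":[0,0,0.0005],"rot":[0,0,0],"jaw":0},{"translation":[0,0,0.0005],"rot":[0,0,0],"jaw":0}]' >/dev/null; python3 rd.py 4 && python3 -m creep '[{"translation":[0,0,0.0005],"rot":[0,0,0],"jaw":0},{"translation":[0,0,0.0005],"rot":[0,0,0],"jaw":0}]' >/dev/null; python3 rd.py 4
```

```text
(array([ 0.5542, -0.2265,  0.2953]), np.float64(0.829554867422718), [array([ 1.5, -1.3]), array([2. , 1.2])])
(array([ 0.5584, -0.2114,  0.3188]), np.float64(0.9610763664234317), [array([ 0.7, -0.6]), array([0.9, 0.5])])
8.08 [0.5974 0.0639 0.1917] [ 0.79 -1.68  1.95]
8.25 [0.5974 0.064  0.1907] [ 0.6  -1.29  2.07]
8.42 [0.5974 0.064  0.1897] [-0.03 -1.66  2.64]
```

The cradle is sinking at about 0.08 rad/s and the stop is not yet felt at 22 mm. I'll continue.

```bash

python3 -m creep '[{"translation":[0,0,0.0005],"rot":[0,0,0],"jaw":0},{"translation":[0,0,0.0005],"rot":[0,0,0],"jaw":0}]' >/dev/null; python3 rd.py 4 && python3 -m creep '[{"translation":[0,0,0.0005],"rot":[0,0,0],"jaw":0},{"translation":[0,0,0.0005],"rot":[0,0,0],"jaw":0}]' >/dev/null; python3 rd.py 4 && python3 -m creep '[{"translation":[0,0,0.0005],"rot":[0,0,0],"jaw":0},{"translation":[0,0,0.0005],"rot":[0,0,0],"jaw":0}]' >/dev/null; python3 rd.py 4&& python3 -m creep '[{"translation":[0,0,0.0005],"rot":[0,0,0],"jaw":0},{"translation":[0,0,0.0005],"rot":[0,0,0],"jaw":0}]' >/dev/null; python3 rd.py 4
```

```text
8.58 [0.5974 0.064  0.1887] [-0.31 -1.28  4.83]
8.58 [0.5974 0.064  0.1887] [-0.31 -1.28  4.83]
8.58 [0.5974 0.064  0.1887] [-0.31 -1.28  4.83]
8.58 [0.5974 0.064  0.1887] [-0.31 -1.28  4.83]
```

```bash
cat > look.py <<'E'
from h import *
a={};F=[]
t0=arm.observe()['clock']
for n in ("scene","side"):
    im=optics.get_image(n); cv2.imwrite(f"pics/{n}_{t0:.1f}.png",im[:,:,::-1]); F.append(arm.observe()['force'])
    r=optics.pinpoint(n,"cradle_end"); F.append(arm.observe()['force'])
    print(n,[(round(d['score'],2),np.round(d['location'],1)) for d in r[:2]])
    if r: a[n]=r[0]['location']
s=arm.observe()
print(t0,s['clock'],s['position'].round(4),"F",np.array(F)[:,2].round(2),np.mean(F,0).round(2))
# angle from each cam: cradle_end along circle, x=.556
for n,p in a.items():
    th=np.linspace(-.6,1.1,1701); d=[np.linalg.norm(proj(n,[.556,-.0935-.207*np.cos(t),.15+.207*np.sin(t)])-p) for t in th]; i=int(np.argmin(d)); print(n,"ang",th[i].round(3),"res",round(d[i],1))
E
python3 look.py
```

```text
scene [(0.72, array([213.3, 173. ]))]
side [(0.73, array([346.4, 270.4]))]
8.5833 8.7833 [0.5974 0.064  0.1888] F [4.83 3.71 4.61 4.  ] [-0.19 -1.76  4.29]
scene ang 0.789 res 1.3Traceback (most recent call last):
  File "look.py", line 13, in <module>
    th=np.linspace(-.6,1.1,1701); d=[np.linalg.norm(proj(n,[.556,-.0935-.207*np.cos(t),.15+.207*np.sin(t)])-p) for t in th]; i=int(np.argmin(d)); print(n,"ang",th[i].round(3),"res",round(d[i],1))
                                                    ~~~~^^^^^^^^^^^^^^^^^^^^^^^^^^^^^^^^^^^^^^^^^^^^^^^^^^^
  File "h.py", line 11, in proj
    c=optics.camera_info(cam); p=np.array(c['R'])@np.array(X)+c['t']; v=p[:2]/p[2]; v=v*(1+c['k1']*(v@v))
ValueError: time passes only in moves, steps and waits
```

The stop is felt: 4.3 N against about 2.3 N of spring, so roughly 3 N on the cap. I'll press 0.4 mm more for about 6 N on the cap, then hold.

```bash
sed -i 's/^def ray/_c={}\n_ci=optics.camera_info\ndef CI(n):\n    if n=="wrist": return _ci(n)\n    if n not in _c: _c[n]=_ci(n)\n    return _c[n]\ndef ray/; s/c=optics.camera_info(cam)/c=CI(cam)/' h.py
python3 -m creep '[{"translation":[0,0,0.0002],"rot":[0,0,0],"jaw":0},{"translation":[0,0,0.0002],"rot":[0,0,0],"jaw":0},{"translation":[0,0,0],"rot":[0,0,0],"jaw":0}]'; python3 look.py
```

```text
clock: 9.03
position: [0.5974, 0.064, 0.1884]
ee_rot: [2.22, 2.222, 0.0]
force: [-1.2, -1.7, 5.5]
width: 0.003
scene [(0.84, array([211.4, 177.4]))]
side [(0.72, array([347.9, 272.6]))]
9.0333 9.2333 [0.5974 0.064  0.1885] F [5.81 4.67 5.38 4.59] [-0.66 -2.18  5.11]
scene ang 0.724 res 1.8
side ang 0.728 res 1.1
```

```bash

python3 -m creep '[{"translation":[0,0,0.0002],"rot":[0,0,0],"jaw":0},{"translation":[0,0,0],"rot":[0,0,0],"jaw":0},{"translation":[0,0,0],"rot":[0,0,0],"jaw":0},{"translation":[0,0,0],"rot":[0,0,0],"jaw":0},{"translation":[0,0,0],"rot":[0,0,0],"jaw":0},{"translation":[0,0,0],"rot":[0,0,0],"jaw":0},{"translation":[0,0,0],"rot":[0,0,0],"jaw":0},{"translation":[0,0,0],"rot":[0,0,0],"jaw":0},{"translation":[0,0,0],"rot":[0,0,0],"jaw":0},{"translation":[0,0,0],"rot":[0,0,0],"jaw":0},{"translation":[0,0,0],"rot":[0,0,0],"jaw":0},{"translation":[0,0,0],"rot":[0,0,0],"jaw":0}]'; python3 look.py;python3 -m creep '[{"translation":[0,0,0],"rot":[0,0,0],"jaw":0},{"translation":[0,0,0],"rot":[0,0,0],"jaw":0},{"translation":[0,0,0],"rot":[0,0,0],"jaw":0},{"translation":[0,0,0],"rot":[0,0,0],"jaw":0},{"translation":[0,0,0],"rot":[0,0,0],"jaw":0},{"translation":[0,0,0],"rot":[0,0,0],"jaw":0},{"translation":[0,0,0],"rot":[0,0,0],"jaw":0},{"translation":[0,0,0],"rot":[0,0,0],"jaw":0},{"translation":[0,0,0],"rot":[0,0,0],"jaw":0},{"translation":[0,0,0],"rot":[0,0,0],"jaw":0},{"translation":[0,0,0],"rot":[0,0,0],"jaw":0},{"translation":[0,0,0],"rot":[0,0,0],"jaw":0}]'; python3 look.py
```

```text
clock: 10.23
position: [0.5975, 0.0639, 0.1883]
ee_rot: [2.22, 2.222, 0.0]
force: [-1.7, -2.3, 6.4]
width: 0.004
scene [(0.97, array([208.4, 180.4]))]
side [(0.88, array([346.3, 280.1]))]
10.2333 10.4333 [0.5975 0.064  0.1883] F [5.9  6.36 5.55 6.8 ] [-0.89 -1.69  6.15]
scene ang 0.636 res 2.8
side ang 0.663 res 3.2
clock: 11.43
position: [0.5974, 0.0639, 0.1883]
ee_rot: [2.221, 2.222, 0.0]
force: [-1.2, -1.2, 5.7]
width: 0.005
scene [(0.74, array([206.1, 181.5]))]
side [(0.74, array([347.8, 291.4]))]
11.4333 11.6333 [0.5975 0.0639 0.1883] F [6.   6.43 6.26 5.18] [-0.63 -1.88  5.97]
scene ang 0.579 res 2.2
side ang 0.56 res 2.2
```

The hold is steady at 6.0 N on the pad, about 6 N on the cap. The cradle is at 0.57 rad and sinking at 0.07 rad/s. I'll keep holding.

```bash

python3 -m creep '[{"translation":[0,0,0],"rot":[0,0,0],"jaw":0},{"translation":[0,0,0],"rot":[0,0,0],"jaw":0},{"translation":[0,0,0],"rot":[0,0,0],"jaw":0},{"translation":[0,0,0],"rot":[0,0,0],"jaw":0},{"translation":[0,0,0],"rot":[0,0,0],"jaw":0},{"translation":[0,0,0],"rot":[0,0,0],"jaw":0},{"translation":[0,0,0],"rot":[0,0,0],"jaw":0},{"translation":[0,0,0],"rot":[0,0,0],"jaw":0},{"translation":[0,0,0],"rot":[0,0,0],"jaw":0},{"translation":[0,0,0],"rot":[0,0,0],"jaw":0},{"translation":[0,0,0],"rot":[0,0,0],"jaw":0},{"translation":[0,0,0],"rot":[0,0,0],"jaw":0}]'; python3 rd.py 9;python3 -m creep '[{"translation":[0,0,0],"rot":[0,0,0],"jaw":0},{"translation":[0,0,0],"rot":[0,0,0],"jaw":0},{"translation":[0,0,0],"rot":[0,0,0],"jaw":0},{"translation":[0,0,0],"rot":[0,0,0],"jaw":0},{"translation":[0,0,0],"rot":[0,0,0],"jaw":0},{"translation":[0,0,0],"rot":[0,0,0],"jaw":0},{"translation":[0,0,0],"rot":[0,0,0],"jaw":0},{"translation":[0,0,0],"rot":[0,0,0],"jaw":0},{"translation":[0,0,0],"rot":[0,0,0],"jaw":0},{"translation":[0,0,0],"rot":[0,0,0],"jaw":0},{"translation":[0,0,0],"rot":[0,0,0],"jaw":0},{"translation":[0,0,0],"rot":[0,0,0],"jaw":0}]'; python3 look.py; ls pics
```

```text
clock: 12.63
position: [0.5974, 0.0639, 0.1883]
ee_rot: [2.221, 2.222, 0.0]
force: [-1.4, -2.6, 4.6]
width: 0.004
12.63 [0.5974 0.0639 0.1883] [-1.41 -2.6   4.56]
clock: 13.63
position: [0.5974, 0.064, 0.1883]
ee_rot: [2.221, 2.222, 0.0]
force: [-1.2, -2.1, 6.4]
width: 0.006
scene [(0.82, array([202.1, 188.8]))]
side [(0.88, array([349.2, 311.1])), (0.33, array([358.4, 466.3]))]
13.6333 13.8333 [0.5974 0.064  0.1883] F [6.39 5.69 6.04 7.15] [-0.56 -2.09  6.32]
scene ang 0.362 res 3.0
side ang 0.361 res 1.3
c1.png
c2.png
c3.png
s3.png
scene0.png
scene1.png
scene2.png
scene_10.2.png
scene_11.4.png
scene_13.6.png
scene_8.6.png
scene_9.0.png
side0.png
side1.png
side2.png
side_10.2.png
side_11.4.png
side_13.6.png
side_8.6.png
side_9.0.png
wrist0.png
wrist1.png
wrist2.png
```

```bash
python3 - <<'E'
import cv2,numpy as np
a=cv2.imread("pics/scene_13.6.png")[140:340,160:400]; b=cv2.imread("pics/side_13.6.png")[150:370,270:430]
cv2.imwrite("pics/c4.png",np.hstack([cv2.resize(a,(480,400),interpolation=2),cv2.resize(b,(291,400),interpolation=2)]))
E
```

```text
(no output)
```

View pics/c4.png

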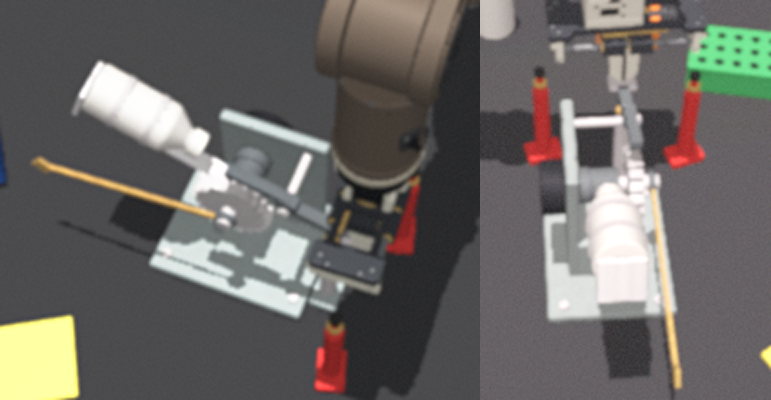

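Scene shows the bottle and arm well above the pointer line (tip at about (180,222)) with the pawl lifted. Side shows the end plate at about (348,303) and the fingers still on the pad. I'll hold about one second more and measure again.

```bash

python3 -m creep '[{"translation":[0,0,0],"rot":[0,0,0],"jaw":0},{"translation":[0,0,0],"rot":[0,0,0],"jaw":0},{"translation":[0,0,0],"rot":[0,0,0],"jaw":0},{"translation":[0,0,0],"rot":[0,0,0],"jaw":0},{"translation":[0,0,0],"rot":[0,0,0],"jaw":0},{"translation":[0,0,0],"rot":[0,0,0],"jaw":0},{"translation":[0,0,0],"rot":[0,0,0],"jaw":0},{"translation":[0,0,0],"rot":[0,0,0],"jaw":0},{"translation":[0,0,0],"rot":[0,0,0],"jaw":0},{"translation":[0,0,0],"rot":[0,0,0],"jaw":0},{"translation":[0,0,0],"rot":[0,0,0],"jaw":0},{"translation":[0,0,0],"rot":[0,0,0],"jaw":0}]'; python3 look.py
```

```text
clock: 14.83
position: [0.5974, 0.0639, 0.1883]
ee_rot: [2.22, 2.222, 0.0]
force: [-1.0, -2.2, 4.8]
width: 0.01
scene [(0.63, array([200.4, 191. ])), (0.38, array([340.1, 256.2]))]
side []
14.8333 15.0333 [0.5974 0.064  0.1883] F [5.31 5.17 6.54 5.72] [-0.71 -1.59  5.68]
scene ang 0.293 res 1.9
```

```bash
python3 - <<'E'
from h import *
a=cv2.imread("pics/scene_14.8.png")[140:290,160:310]; b=cv2.imread("pics/side_14.8.png")[230:380,300:420]
a=cv2.resize(a,(450,450),interpolation=2); b=cv2.resize(b,(360,450),interpolation=2)
for n,im,o in (("scene",a,(160,140)),("side",b,(300,230))):
  for t,c in ((.4,(0,0,255)),(.3,(0,255,0)),(.2,(255,0,0)),(0.,(255,0,255)),(-.1,(0,255,255))):
    p=(proj(n,[.56,-.0935-.207*np.cos(t),.15+.207*np.sin(t)])-o)*3; cv2.circle(im,tuple(int(v) for v in p),3,c,-1)
im=np.hstack([a,b])[:, :800]; cv2.imwrite("pics/c5.png",im)
E
```

View pics/c5.png

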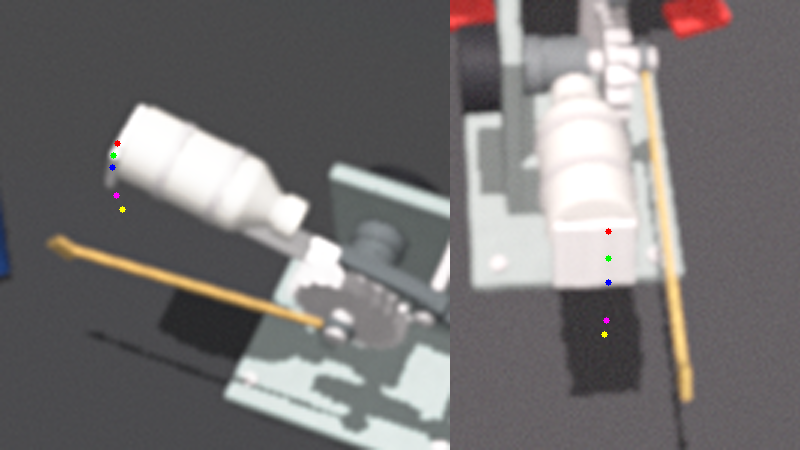

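Both views put the plate at 0.30 rad: the side plate spans rows 225–287 of the crop, matching the 0.30 marker. I'll hold about 1.3 s longer so the release comes near 0.16, mid-way between notches 1 and 0.

```bash

python3 -m creep '[{"translation":[0,0,0],"rot":[0,0,0],"jaw":0},{"translation":[0,0,0],"rot":[0,0,0],"jaw":0},{"translation":[0,0,0],"rot":[0,0,0],"jaw":0},{"translation":[0,0,0],"rot":[0,0,0],"jaw":0},{"translation":[0,0,0],"rot":[0,0,0],"jaw":0},{"translation":[0,0,0],"rot":[0,0,0],"jaw":0},{"translation":[0,0,0],"rot":[0,0,0],"jaw":0},{"translation":[0,0,0],"rot":[0,0,0],"jaw":0},{"translation":[0,0,0],"rot":[0,0,0],"jaw":0},{"translation":[0,0,0],"rot":[0,0,0],"jaw":0},{"translation":[0,0,0],"rot":[0,0,0],"jaw":0},{"translation":[0,0,0],"rot":[0,0,0],"jaw":0}]'; python3 look.py; python3 - <<'E'
from h import *
import glob,os
f=max(glob.glob("pics/side_*.png"),key=os.path.getmtime)
b=cv2.imread(f)[230:380,300:420]
b=cv2.resize(b,(480,600),interpolation=2)
for t,c in ((.3,(0,255,0)),(.2,(255,0,0)),(0.1,(0,0,255)),(0.,(255,0,255)),(-.1,(0,255,255))):
    p=(proj("side",[.56,-.0935-.207*np.cos(t),.15+.207*np.sin(t)])-(300,230))*4; cv2.circle(b,tuple(int(v) for v in p),3,c,-1)
cv2.imwrite("pics/c6.png",b)
E
```

```text
clock: 16.03
position: [0.5974, 0.0639, 0.1883]
ee_rot: [2.22, 2.222, 0.0]
force: [-1.0, -3.1, 4.6]
width: 0.005
scene [(0.69, array([196.9, 196.5]))]
side [(0.68, array([348.4, 330.8]))]
16.0333 16.2333 [0.5974 0.0639 0.1883] F [5.89 6.57 6.08 4.96] [-1.1  -1.8   5.88]
scene ang 0.159 res 1.3
side ang 0.107 res 1.9
```

View pics/c6.png

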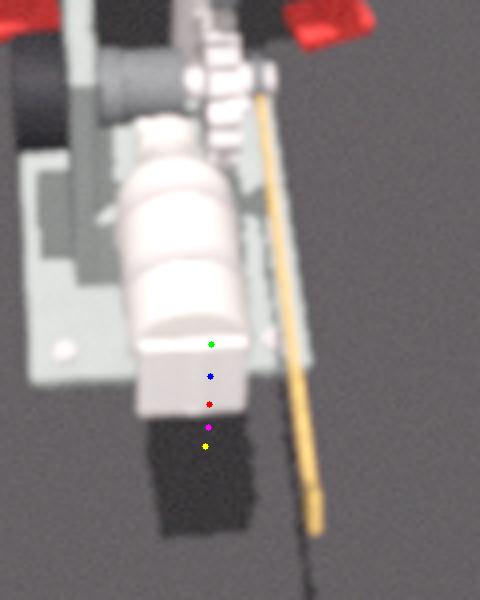

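The plate is at 0.16–0.20 rad, between notches 1 and 0. Letting go now, straight up.

```bash

python3 -m creep '[{"translation":[0,0,-0.008],"rot":[0,0,0],"jaw":0},{"translation":[0,0,-0.012],"rot":[0,0,0],"jaw":0},{"translation":[0,0,-0.015],"rot":[0,0,0],"jaw":0},{"translation":[0,0,-0.02],"rot":[0,0,0],"jaw":0},{"translation":[0,0,-0.02],"rot":[0,0,0],"jaw":0},{"translation":[0.02,0,-0.02],"rot":[0,0,0],"jaw":0},{"translation":[0.02,0,-0.01],"rot":[0,0,0],"jaw":0},{"translation":[0.02,0,0],"rot":[0,0,0],"jaw":0},{"translation":[0.02,0,0],"rot":[0,0,0],"jaw":0},{"translation":[0.01,0,0],"rot":[0,0,0],"jaw":0},{"translation":[0,0,0],"rot":[0,0,0],"jaw":0},{"translation":[0,0,0],"rot":[0,0,0],"jaw":0}]'; python3 look.py; python3 -m creep '[{"translation":[0,0,0],"rot":[0,0,0],"jaw":0},{"translation":[0,0,0],"rot":[0,0,0],"jaw":0},{"translation":[0,0,0],"rot":[0,0,0],"jaw":0},{"translation":[0,0,0],"rot":[0,0,0],"jaw":0},{"translation":[0,0,0],"rot":[0,0,0],"jaw":0},{"translation":[0,0,0],"rot":[0,0,0],"jaw":0},{"translation":[0,0,0],"rot":[0,0,0],"jaw":0},{"translation":[0,0,0],"rot":[0,0,0],"jaw":0},{"translation":[0,0,0],"rot":[0,0,0],"jaw":0},{"translation":[0,0,0],"rot":[0,0,0],"jaw":0},{"translation":[0,0,0],"rot":[0,0,0],"jaw":0},{"translation":[0,0,0],"rot":[0,0,0],"jaw":0}]'; python3 look.py
```

```text
clock: 17.23
position: [0.5971, 0.1538, 0.2932]
ee_rot: [2.219, 2.223, -0.001]
force: [-0.2, 0.0, 0.1]
width: 0.004
scene [(0.78, array([197.7, 201.9]))]
side [(0.48, array([350.2, 290. ]))]
17.2333 17.4333 [0.5975 0.1523 0.2933] F [-0.01 -0.85  0.46  0.31] [-0.13  0.07 -0.02]
scene ang 0.046 res 1.3
side ang 0.572 res 0.3
clock: 18.43
position: [0.5974, 0.1541, 0.2932]
ee_rot: [2.22, 2.222, 0.0]
force: [-0.5, -0.3, -0.2]
width: 0.005
scene [(0.28, array([179. , 222.1]))]
side [(0.82, array([347.8, 340.9]))]
18.4333 18.6333 [0.5974 0.1541 0.2931] F [-0.21 -0.2  -0.14  0.29] [ 0.21  0.19 -0.06]
scene ang -0.132 res 26.2
side ang -0.086 res 1.7
```

```bash

python3 -m creep '[{"translation":[0,0,0],"rot":[0,0,0],"jaw":0},{"translation":[0,0,0],"rot":[0,0,0],"jaw":0},{"translation":[0,0,0],"rot":[0,0,0],"jaw":0},{"translation":[0,0,0],"rot":[0,0,0],"jaw":0},{"translation":[0,0,0],"rot":[0,0,0],"jaw":0},{"translation":[0,0,0],"rot":[0,0,0],"jaw":0},{"translation":[0,0,0],"rot":[0,0,0],"jaw":0},{"translation":[0,0,0],"rot":[0,0,0],"jaw":0},{"translation":[0,0,0],"rot":[0,0,0],"jaw":0},{"translation":[0,0,0],"rot":[0,0,0],"jaw":0},{"translation":[0,0,0],"rot":[0,0,0],"jaw":0},{"translation":[0,0,0],"rot":[0,0,0],"jaw":0}]'; python3 -m creep '[{"translation":[0,0,0],"rot":[0,0,0],"jaw":0},{"translation":[0,0,0],"rot":[0,0,0],"jaw":0},{"translation":[0,0,0],"rot":[0,0,0],"jaw":0},{"translation":[0,0,0],"rot":[0,0,0],"jaw":0},{"translation":[0,0,0],"rot":[0,0,0],"jaw":0},{"translation":[0,0,0],"rot":[0,0,0],"jaw":0},{"translation":[0,0,0],"rot":[0,0,0],"jaw":0},{"translation":[0,0,0],"rot":[0,0,0],"jaw":0},{"translation":[0,0,0],"rot":[0,0,0],"jaw":0},{"translation":[0,0,0],"rot":[0,0,0],"jaw":0},{"translation":[0,0,0],"rot":[0,0,0],"jaw":0},{"translation":[0,0,0],"rot":[0,0,0],"jaw":0}]';python3 look.py; python3 - <<'E'
from h import *
import glob,os
L=[]
for n,o,w,h in (("scene",(160,140),220,150),("side",(280,160),160,220)):
  f=max(glob.glob(f"pics/{n}_*.png"),key=os.path.getmtime)
  b=cv2.imread(f)[o[1]:o[1]+h,o[0]:o[0]+w]; k=450/h if n=="side" else 2.1
  b=cv2.resize(b,None,fx=k,fy=k,interpolation=2)
  for t,c in ((.3,(0,255,0)),(0.,(255,0,255)),(-.3,(0,255,255))):
    p=(proj(n,[.56,-.0935-.207*np.cos(t),.15+.207*np.sin(t)])-o)*k; cv2.circle(b,tuple(int(v) for v in p),2,c,-1)
  b=cv2.copyMakeBorder(b,0,450-b.shape[0],0,0,0); L.append(b)
cv2.imwrite("pics/c7.png",np.hstack(L))
E
```

```text
clock: 19.63
position: [0.5974, 0.1541, 0.2931]
ee_rot: [2.22, 2.222, 0.0]
force: [-0.1, -0.5, -0.2]
width: 0.008
clock: 20.63
position: [0.5973, 0.1541, 0.2931]
ee_rot: [-2.22, -2.222, -0.0]
force: [-0.1, 0.3, 0.3]
width: 0.003
scene [(0.75, array([199.1, 208. ]))]
side [(0.8, array([348.2, 340. ]))]
20.6333 20.8333 [0.5973 0.1541 0.2931] F [ 0.98 -0.5   0.96  0.08] [0.43 0.26 0.38]
scene ang -0.073 res 2.0
side ang -0.064 res 1.4
```

View pics/c7.png

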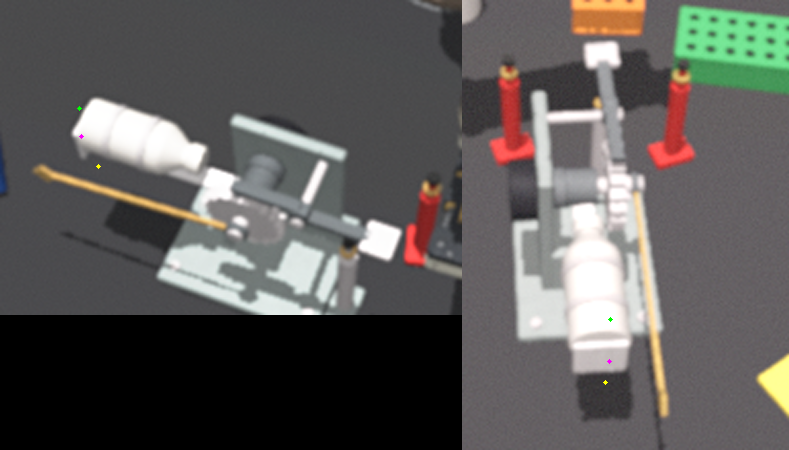

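The plate sits on the 0-rad marker in both views and the pawl is level. Before handing in I'll check that it is stationary and check the pointer angle once more.

```bash
python3 - <<'E'
from h import *
P={}
for n in ("scene","side"):
    im=optics.get_image(n)[:,:,::-1]; cv2.imwrite(f"pics/{n}_fin.png",im)
    for t in ("18.4","20.6"):
        o=cv2.imread(f"pics/{n}_{t}.png"); sl=(slice(140,250),slice(180,300)) if n=="scene" else (slice(240,360),slice(310,370))
        print(n,t,np.abs(im[sl].astype(float)-o[sl]).mean().round(2))
    for th in ("index_tip","pawl_pad"):
        r=optics.pinpoint(n,th); print(n,th,[(round(d['score'],2),np.round(d['location'],1)) for d in r[:2]])
# pointer tip angle by hand pixels
for n,p in (("scene",(180.3,221.3)),("side",(378,357))):
    th=np.linspace(-.4,.2,601); d=[np.linalg.norm(proj(n,[.606,-.0935-.238*np.cos(t),.15+.238*np.sin(t)])-p) for t in th]; i=int(np.argmin(d)); print(n,th[i].round(3),round(d[i],1))
for p in ((341,252),(348.7,186.5)): pass
print(arm.observe()['clock'])
E
```

```text
scene 18.4 0.96
scene 20.6 0.97
scene index_tip [(0.56, array([180.9, 221.8]))]
scene pawl_pad [(0.83, array([341.3, 250.5])), (0.33, array([276.2, 241.6]))]
side 18.4 1.42
side 20.6 1.41
side index_tip [(0.72, array([377. , 352.7]))]
side pawl_pad [(0.84, array([348.2, 182.9]))]
scene -0.077 0.1
side -0.143 1.0
21.1333
```

The cradle has been stationary since 18.4 s. The single-view pointer angles disagree (-0.077 and -0.143), so I'll check the bar's direction properly by fitting its line in both views and intersecting the planes.

```bash
python3 - <<'E'
from h import *
N=[]; ends={}
for n,box in (("scene",(170,210,285,260)),("side",(355,240,385,365))):
    acc=[]
    for f in ("0","1","_fin","_20.6"):
        acc.append(cv2.imread(f"pics/{n}{f}.png").astype(float))
    im=acc[2]
    hsv=cv2.cvtColor(im.astype(np.uint8),cv2.COLOR_BGR2HSV)
    m=((hsv[...,0]>10)&(hsv[...,0]<28)&(hsv[...,1]>90)&(hsv[...,2]>90))
    M=np.zeros_like(m); x0,y0,x1,y1=box; M[y0:y1,x0:x1]=m[y0:y1,x0:x1]
    k,lab,st,_=cv2.connectedComponentsWithStats(M.astype(np.uint8)); i=1+np.argmax(st[1:,4]); print(n,st[i])
    ys,xs=np.nonzero(lab==i); pts=np.c_[xs,ys].astype(float)
    vx,vy,cx,cy=cv2.fitLine(pts.astype(np.float32),cv2.DIST_HUBER,0,.01,.01).ravel()
    s=(pts-[cx,cy])@[vx,vy]; lo,hi=s.min(),s.max()
    a=np.array([cx,cy])+lo*np.array([vx,vy]); b=np.array([cx,cy])+hi*np.array([vx,vy]); print(a,b)
    o,d1=ray(n,a); _,d2=ray(n,b); nn=np.cross(d1,d2); N.append((nn/np.linalg.norm(nn),o)); ends[n]=(a,b)
d=np.cross(N[0][0],N[1][0]); d/=np.linalg.norm(d); d*=-np.sign(d[1]); print("dir",d.round(4),"angle",np.arctan2(d[2],np.hypot(d[0],d[1])).round(4))
A=np.array([N[0][0],N[1][0],[0,1,0]]); 
for y in (-.0935,-.33): print(np.linalg.solve(A,[N[0][0]@N[0][1],N[1][0]@N[1][1],y]).round(4))
E
```

```text
scene [176 219  92  30 383]
[176.16747485 220.44265044] [266.79703588 247.67545635]
side [372 320   9  44 191]
[372.94819648 320.00708087] [378.82697667 363.02364477]
dir [-0.032  -0.9955 -0.0891] angle -0.0892
[ 0.6135 -0.0935  0.15  ]
[ 0.6059 -0.33    0.1288]
```

The bar's fitted line passes through the axle at z = 0.150 and points at -0.089 rad. The level notch is therefore nearest (0.09 away, against 0.225 to the next one down). Handing in.

```bash
python3 -c "
from cell import arm
s=arm.observe();print(s['clock'],s['position'],s['force']);print(arm.sign_off())"
```

```text
21.1333 [0.59735268 0.15411842 0.29312346] [ 0.56005601  0.2627048  -0.7137082 ]
the job is handed in; nothing more can be done
None
```

The cradle is down at the level notch, the one nearest the brass pointer, and held there by the pawl. I handed the job in at 21.1 s of the 67 s allowed; no verdict is reported.

**What I did:**
- **Press:** With closed fingers I pressed the pawl's pad down. The nose came free at about 10 mm, and I felt the rubber stop at about 23 mm.
- **Hold:** I held the pad at about 6 N, roughly 6 N on the cap. Single readings reached about 7 N, against the 12 N limit at the pad.
- **Release:** The cradle sank on its own from +3 notches (0.94 rad). I let go when it was at about 0.17 rad, and it sank on to the level notch and was caught. The arm then backed away clear of everything.

**Last checks:**
- **Cradle:** It did not move between the pictures at 18.4 s and the last one before hand-in. By eye the end plate sits at 0 rad in both views. The network put it at about -0.07 rad, which is still closest to level.
- **Pointer:** Single-view estimates disagreed (-0.077 and -0.143 rad). A line fit through both views gave -0.089 rad and passed through the axle's known height. Level is therefore the nearest notch, 0.09 rad away against 0.225 rad for the next one down.
- **Surroundings:** The arm felt no unexpected contact. The final crops showed the nearby things (red posts, tube racks) in place; I did not check the wash bottle or the tip box again at the end.

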